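# Hold the headphone hook against the sprung stop bar for screwing

## Task

Lift the wooden headphone hook out of the tray and hold it, upright and clear of the cart, with its flat back face square against the robot-facing front of the cushioned stop bar, centred on the middle of the bar both along its length and in height, and keep pressing with a steady 10 N or so (between 6 and 14 N) so that I can screw it on from behind. Finish while still gripping and pressing: do not let go; never ram the bar to the end of its spring travel, and leave the tray and everything else where it is.

Things in the scene. Friction and masses are not known exactly. Their poses are not given: they have to be found in the camera images.
- hook_arm (a point): Middle of the arm of a pale wooden headphone hook (0.09 kg) standing upright in the tray. The arm, 22 mm wide (pinch it along y) and 48 mm high, sticks out 52 mm square from the middle of a flat back plate; a 10 mm long lip at its free end rises to 60 mm. This point: 24 mm above the underside, 37 mm behind the plate's flat face. x points from the arm to the flat face, y along the plate's width, z up
- hook_face (a point): Centre of the flat face of the hook's back plate (the side without the arm), 32 mm above the hook's underside. The plate is 70 mm wide, 64 mm high, 12 mm thick and reaches down to the underside, as the arm does. Same axes as hook_arm: x points straight out of the flat face
- bar_mid (a point): Middle of the front face of the cushioned stop bar, between its two screw holes 44 mm apart; moves with the bar. Aluminium bar 200 mm long, 50 mm high, 12 mm thick, its middle 100 mm above the cart. x points into the bar, the way it is pushed (away from the robot, within 20 degrees), y along the bar, z up
- stop_frame: Dark steel frame fixed to the cart that carries the stop bar on two springs: base plate 90 x 200 x 8 mm under the bar and two uprights 26 mm wide, 124 mm high, near sides 62 mm behind the free bar's front face. Origin: on the cart, straight below the free bar's front middle; same axes as the bar
- stop_bar (a joint): How far the stop bar is pushed back on its springs, in m: 0 free, up to 0.025 at the end of its travel. The springs take 0.9 N per mm with no preload: 10 N pushes it back 11 mm, the whole travel takes 22.5 N
- tray: Open grey plastic tray, 200 x 220 mm, 40 mm high, walls and floor 5 mm thick, stands on the cart; the headphone hook and a binder clip lie in it. Origin: centre of its underside; x across the 200 mm side, y along the 220 mm side, z up
- toner_box: Grey toner carton, 110 x 170 x 85 mm high, bystander, stands either left or right of the middle (the tray is on the other side). Origin: centre of its underside
- clip: Blue binder clip, 20 x 34 x 25 mm high, bystander, lies in the tray near its wall on the +x side. Origin: centre of its underside
- tape_dispenser: Yellow plastic tape dispenser, 140 x 55 x 84 mm high, bystander. Origin: centre of its underside
- canister: Stainless screw-top canister, 84 mm across, 114 mm high, bystander. Origin: centre of its underside
- phone_stand: Dark silicone phone stand, 90 x 75 x 104 mm high, bystander. Origin: centre of its underside
- pencil: Graphite pencil 7 mm thick, 170 mm long, lying, bystander. Origin: its middle, on the underside
- screwdriver: Screwdriver lying on the cart, bystander. Origin: about its middle, on the underside
Mind the look-alikes: they are no part of the job. There is more than one size of the part that bears hook_arm; the job needs the middle-sized.

How it is judged:
On the way:
1. the hook is lifted out of the tray in the gripper (height (world z) of hook_face above 0.085 m and contact force between hook and tray below 0.1 N and contact force between hook and the fingers above 1 N), for 0.1 s.
At the end, for the whole second after the job is handed in: The hook is in the gripper, off the tray, still and upright (within 8 degrees), its flat face on the bar (within 6 mm) and square to it (within 7 degrees), centred within 12 mm along the bar and in height, pressing the bar with 6 to 14 N (contact force between hook and stop_bar between 6 and 14 N and contact force between hook and the fingers above 2 N and x of hook_face in the frame of bar_mid between -0.006 and 0.006 m and y of hook_face in the frame of bar_mid between -0.012 and 0.012 m and z of hook_face in the frame of bar_mid between -0.012 and 0.012 m and angle between the x axis of hook_face and the x axis of bar_mid, either way round below 0.12 rad and angle between hook_face's own z axis and vertical below 0.14 rad and contact force between hook and tray below 0.1 N and linear speed of hook below 0.02 m/s); the arm keeps its last pose, push and grip.
It fails at once if the tray or a bystander is shifted more than 40 mm (distance of any of tray, toner_box, clip, tape_dispenser, canister, phone_stand, pencil, screwdriver from where it was at the start of the episode above 0.04 m).
It fails at once if the stop bar is rammed to the end of its travel (value of joint stop_bar above 0.0235 m).
It also fails if it takes over 40 s, if anything falls off the work surface, if the arm or the gripper's body presses on something with over 40 N, if the wrist force passes 120 N, or if a joint passes its speed limit or range.

## Robot

A 6-joint arm with a two-finger parallel gripper is mounted at the origin on the work surface. World frame = base frame: x ahead of the robot, y to its left, z up, the work surface at z = 0. Lengths are in m, angles in rad, forces in N, time in s.
With the tool pointing down it reaches from about 0.25 to 0.725 m from the base axis. Payload 4 kg.
Tool frame: the origin (TCP) lies midway between the tips of the shut fingers; the grasp point (between the pads) lies 19 mm behind it; z points along the fingers, y is the direction in which the jaws open and shut (so a half turn about z gives the same grasp; the last joint's range is limited). The gripper opens to 85 mm and grips with 20 to 120 N. Pads are 22 mm wide; open, the fingers measure 114 mm over their backs; the gripper's body (76 mm by 85 mm) begins 54 mm behind the grasp point. The pads swing forward as they close: fully open they stand 13 mm farther back than shut.
Start: joints at [-1.223, 0.241, 0.005, 1.335, 0, 1.571], TCP at [0.17, -0.47, 0.208] pointing down, gripper open.
Joint ranges: [-2.72, 2.72], [-1.05, 1.87], [-1.09, 1.28], [-1.99, 2.15], [-1.42, 1.44], [-3.14, 3.14]. Speed limits (rad/s): [2.79, 2.79, 3.14, 3.14, 3.14, 3.14].

## Interface

Orientations are given as a unit quaternion [x, y, z, w].
In Python, from workcell import bot, vision gives the robot as it stands. The module is installed in compiled form; this text tells all that it offers.
- The arm moves only by the tool send_rows, never from a script. Its argument "targets" is a list that holds one entry, the list of rows, each a list of 5 numbers: the shift along the world's x, y, z in cm, then the turn about the world's z in rad, then the finger opening in cm, from 0 to 8.54. A call has 1 to 12 rows; each row is the pose to reach, as a shift and turn from the pose commanded when the call began; what a row does not reach only later rows make up. A row lasts 1/8 s, in which the tool goes at most 62.5 mm and 10.7 degrees, less where a joint would pass 70% of its speed; a pose out of reach is approached as far as the arm can. A call with a gripper value outside its range is refused whole. The fingers move at their own pace and stop on an object; the grip force is fixed at half the most. Time passes only in rows, so rows that repeat a pose let the fingers close. It gives the time, the measured TCP pose, the force and the opening at its end, in the units of the state.
- bot.get_obs(): the state, without advancing time (a new reading comes with each control period).
- vision.camera(name): name is "scene" or "top" or "wrist"; returns the picture (480x640x3 uint8, red, green, blue); there is no depth.
- vision.get_calibration(name): a dict with "vertical_fov" (degrees; the focal length in pixels is half the picture's height over the tangent of half this angle, whatever the lens; pixels are square), "cx", "cy" (the principal point, pixels), "rvec" (rotation vector, rad) and "tvec" (3), from world to camera coordinates, as OpenCV has them; the wrist camera has in their place "T_tool_cam" (4x4, takes a point from camera to tool coordinates, whose origin is the TCP and whose axes are the flange's). Camera axes: x right, y down, z forward; pixel columns grow to the right and rows downward; lengths in m; the calibration is good to about 2 mm. A picture is of the moment at which its call begins: read the wrist's pose just before it. get_calibration takes no time and is no camera call.
- bot.job_done(): hands the job in, once; it reports no verdict.
Trained networks look in the newest picture that a camera, given by its name, has taken for a name from the list of things; names that differ only in an ending like _2 or _b are one class to them, and where a whole thing is asked for, a point or a joint stands for the part that bears it (a point fixed in the world has none). Each returns a list of dicts, best first, with "score" (0 to 1); they miss things now and then, are a little off and sometimes report something else, mostly with a low value. They report only what shows in the picture. A call takes as long as a camera call. They do not tell look-alikes from the thing itself.
- vision.boxes_of(target, camera): "uv" ([column, row] in pixels, amid what is visible of it).
The state is a dict: "clock": time; "joint_pos": joint angles; "joint_vel": joint speeds; "tau": joint torques, N m; "eef_pos": TCP position; "tool_rot": TCP orientation; "ft_force": force on the tool from outside, world axes, zero at the start; "ft_torque": the same for the moment, N m; "grip_width": finger opening in m.
Only numpy, scipy, OpenCV 4.12 (cv2) and the standard library are available. Lean on these libraries where they do the work, as an engineer would, in place of code of your own. Each camera call takes 0.05 s, during which the arm holds its last target.

## Working session

There is one attempt and no reset: what is moved stays moved. The work goes in short steps, Python scripts to look and compute and a tool call to move; the robot and the scene stay as the last step left them, time stands still between calls to the robot, and variables do not carry over. Pictures are saved under pics/ and viewed, and the job is handed in when it is done.

Besides the shell and the picture viewer there is one more tool, called after "Request:" as name(argument=value, ...), one argument or row to a line, values as JSON. send_rows: Moves the arm, as the interface text tells. Its arguments: {"type":"object","properties":{"targets":{"type":"array"}},"required":["targets"]}

```bash
mkdir -p pics; ls; cat > h.py <<'E'
import numpy as np, cv2
from workcell import bot, vision
from scipy.spatial.transform import Rotation as R
def shot(c,n):
    im=vision.camera(c); cv2.imwrite(f'pics/{n}.png',im[:,:,::-1]); return im
def cam(c,obs=None):
    k=vision.get_calibration(c); f=240/np.tan(np.radians(k['vertical_fov'])/2)
    K=np.array([[f,0,k['cx']],[0,f,k['cy']],[0,0,1.]])
    if 'rvec' in k:
        Rm=cv2.Rodrigues(np.array(k['rvec'],float))[0]; t=np.array(k['tvec'],float).ravel()
    else:
        o=obs or bot.get_obs(); T=np.eye(4); T[:3,:3]=R.from_quat(o['tool_rot']).as_matrix(); T[:3,3]=o['eef_pos']
        M=np.linalg.inv(T@np.array(k['T_tool_cam'])); Rm=M[:3,:3]; t=M[:3,3]
    return K,Rm,t
def atz(C,uv,z):
    K,Rm,t=C; d=Rm.T@np.linalg.inv(K)@np.array([uv[0],uv[1],1.]); c=-Rm.T@t
    return c+d*(z-c[2])/d[2]
def proj(C,P):
    K,Rm,t=C; q=K@(Rm@np.asarray(P,float)+t); return q[:2]/q[2]
E
python3 - <<'E'
from h import *
for c in ['scene','top','wrist']:
    shot(c,c+'0'); print(c,vision.get_calibration(c))
    for n in ['hook_arm','stop_bar','tray','hook_face','bar_mid']:
        try: print(n,[(np.round(d['uv']).tolist(),round(d['score'],2)) for d in vision.boxes_of(n,c)])
        except Exception as e: print(n,e)
print(bot.get_obs())
E
```

```text
pics
scene {'vertical_fov': 46.802040407234664, 'cx': 324.34893297646374, 'cy': 236.33324116172818, 'rvec': array([ 1.42437155,  2.00986411, -0.9506961 ]), 'tvec': array([ 0.14122903, -0.21576091,  1.73027966])}
hook_arm [([474.0, 224.0], 0.92), ([424.0, 230.0], 0.73), ([390.0, 273.0], 0.63)]
stop_bar [([307.0, 307.0], 0.74), ([316.0, 267.0], 0.69)]
tray [([403.0, 282.0], 0.59)]
hook_face [([478.0, 224.0], 0.91), ([395.0, 276.0], 0.69)]
bar_mid [([309.0, 308.0], 0.89)]
top {'vertical_fov': 46.92454344572887, 'cx': 325.726239913998, 'cy': 247.55731288448345, 'rvec': array([ 2.18159696, -2.16127458,  0.10256621]), 'tvec': array([0.01956009, 0.49776458, 1.23937379])}
hook_arm [([250.0, 248.0], 0.83), ([182.0, 371.0], 0.67), ([233.0, 340.0], 0.62)]
stop_bar [([311.0, 148.0], 0.65), ([450.0, 252.0], 0.33)]
tray [([240.0, 253.0], 0.9)]
hook_face [([181.0, 370.0], 0.75), ([249.0, 250.0], 0.6), ([231.0, 333.0], 0.53)]
bar_mid [([317.0, 147.0], 0.97)]
wrist {'vertical_fov': 70.19502901585199, 'cx': 318.44181890605563, 'cy': 243.19862308367874, 'T_tool_cam': array([[-7.38035840e-04, -9.4859492
[... 340 characters left out ...]
ook_face []
bar_mid []
{'clock': 0.9, 'joint_pos': array([-1.22296441e+00,  2.40579051e-01,  5.01124497e-03,  1.33519618e+00,
        1.57857450e-05,  1.57075186e+00]), 'joint_vel': array([-0.00214634,  0.00131283, -0.00151714, -0.00068885, -0.00204977,
       -0.0005332 ]), 'tau': array([-1.46713919e-03, -3.72194266e+01,  2.52693629e+01,  1.08270004e-03,
       -1.79269305e-04, -2.03898637e-06]), 'eef_pos': array([ 0.17043757, -0.47006222,  0.20832124]), 'tool_rot': array([9.84910852e-01, 1.73062453e-01, 1.05720457e-05, 1.45633512e-05]), 'ft_force': array([ 0.63236284, -0.08868741, -0.55631476]), 'ft_torque': array([ 0.03251364, -0.03958949,  0.0448758 ]), 'grip_width': 0.08522701834921269}
```

View pics/scene0.png

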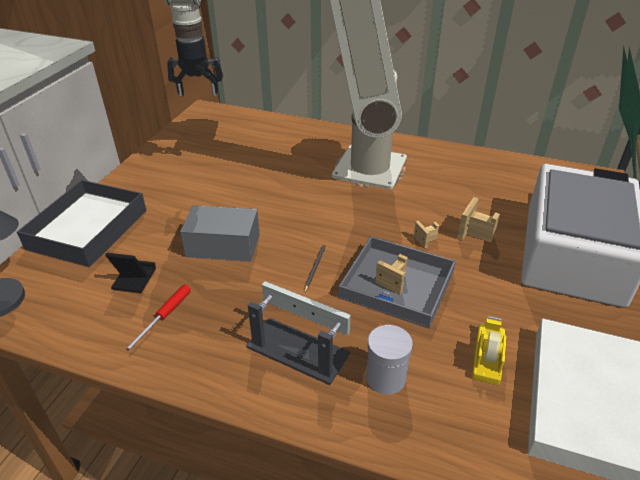

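View pics/top0.png

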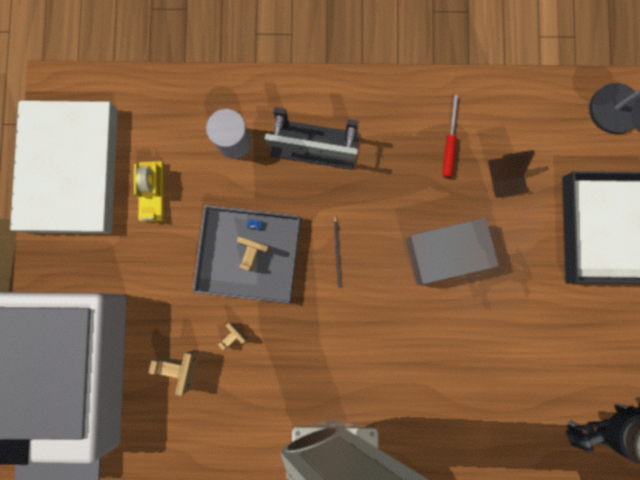

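The scene view shows the tray (around 397,280) with the middle-sized hook in it at (392,273), a small and a large look-alike at (426,233) and (478,222), and the bar at (305,308). In the top view the hook is at (250,250) and the bar runs from (268,137) to (357,158). Next I'll zoom in to measure.

```bash
python3 - <<'E'
from h import *
a=cv2.imread('pics/top0.png'); b=cv2.imread('pics/scene0.png')
cv2.imwrite('pics/tz.png',cv2.resize(a[200:310,185:310],None,fx=6,fy=5.4,interpolation=cv2.INTER_CUBIC)[:600])
cv2.imwrite('pics/tz.png',cv2.resize(a[220:290,200:300],None,fx=8,fy=8,interpolation=cv2.INTER_CUBIC))
cv2.imwrite('pics/tb.png',cv2.resize(a[100:175,260:365],None,fx=7,fy=7,interpolation=cv2.INTER_CUBIC))
cv2.imwrite('pics/sz.png',cv2.resize(b[245:315,360:430],None,fx=8,fy=8,interpolation=cv2.INTER_CUBIC))
cv2.imwrite('pics/sb.png',cv2.resize(b[270:390,235:365],None,fx=5,fy=5,interpolation=cv2.INTER_CUBIC))
E
```

```text
(no output)
```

View pics/tz.png

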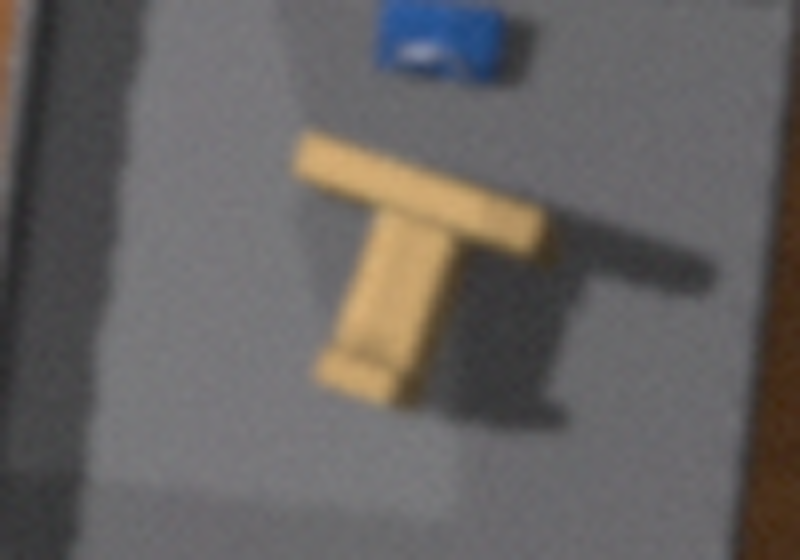

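View pics/tb.png

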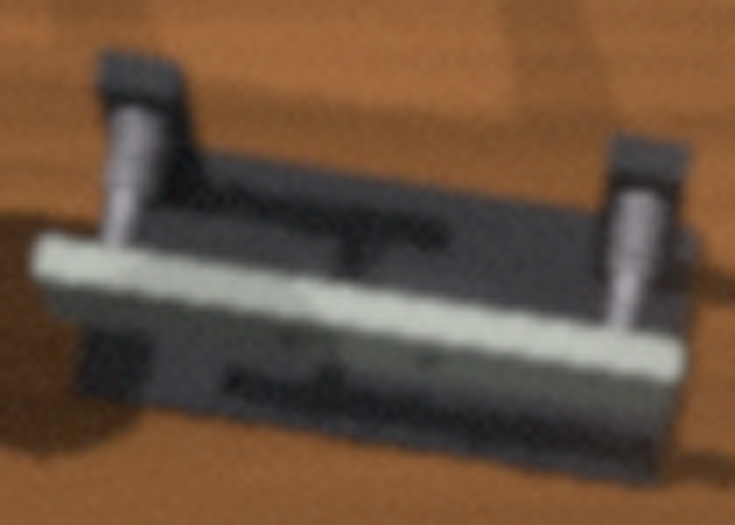

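View pics/sz.png

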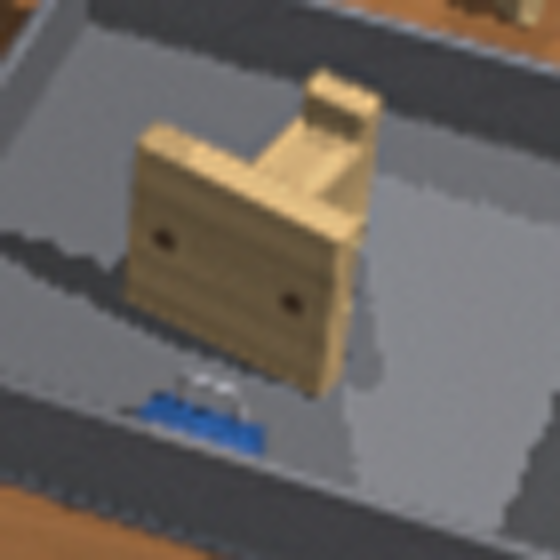

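View pics/sb.png

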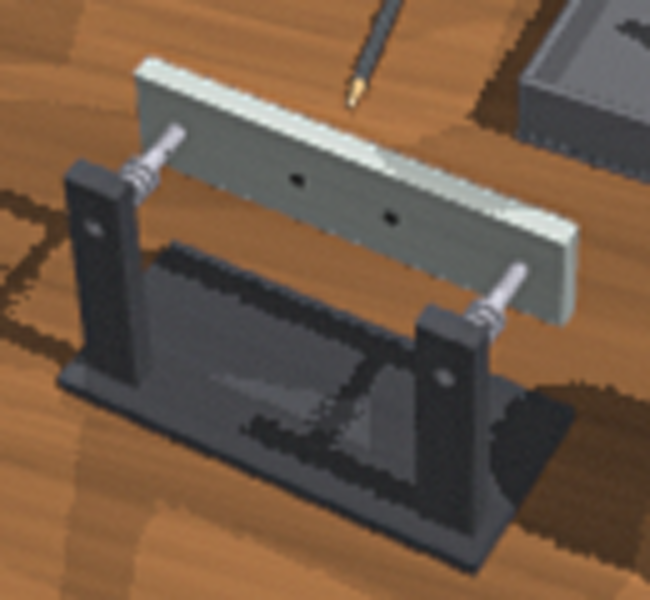

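```bash
cat > fit.py <<'E'
from h import *
from scipy.optimize import least_squares
def fit(obs,x0):
    # obs: list (C, uv, local pt); pose x,y,yaw (z given in local)
    def res(p):
        c,s=np.cos(p[2]),np.sin(p[2]); r=[]
        for C,uv,l in obs: r+=list(proj(C,[p[0]+c*l[0]-s*l[1],p[1]+s*l[0]+c*l[1],l[2]])-uv)
        return r
    s=least_squares(res,x0); return s.x,np.round(s.fun.reshape(-1,2),1).tolist()
E
python3 - <<'E'
from fit import *
T=cam('top');S=cam('scene')
ht=lambda u,v:np.array([u/8+200,v/8+220])
hs=lambda u,v:np.array([u/8+360,v/8+245])
bt=lambda u,v:np.array([u/7+260,v/7+100])
bs=lambda u,v:np.array([u/5+235,v/5+270])
top=[(T,ht(305,130),(0,.035,.069)),(T,ht(548,207),(0,-.035,.069)),(T,ht(295,172),(-.012,.035,.069)),(T,ht(318,372),(-.064,.011,.065)),(T,ht(385,400),(-.064,-.011,.065))]
sc=[(S,hs(135,148),(0,-.035,.069)),(S,hs(335,238),(0,.035,.069)),(S,hs(322,393),(0,.035,.005)),(S,hs(127,303),(0,-.035,.005))]
for o in (top,sc,top+sc): print('hook',*fit(o,[.4,.1,0]))
top=[(T,bt(33,278),(0,.1,.125)),(T,bt(683,380),(0,-.1,.125)),(T,bt(42,235),(.012,.1,.125)),(T,bt(685,345),(.012,-.1,.125))]
sc=[(S,bs(138,80),(.012,-.1,.125)),(S,bs(565,245),(.012,.1,.125)),(S,bs(565,325),(.012,.1,.075)),(S,bs(142,152),(.012,-.1,.075)),(S,bs(298,180),(.012,-.022,.1)),(S,bs(391,217),(.012,.022,.1)),(S,bs(148,57),(0,-.1,.125)),(S,bs(578,225),(0,.1,.125))]
for o in (top,sc,top+sc): print('bar',*fit(o,[.6,0,0]))
o=bot.get_obs(); print(R.from_quat(o['tool_rot']).as_matrix().round(3))
E
```

```text
hook [ 0.506364    0.18388906 -0.31299021] [[0.3, -0.3], [-0.2, 0.1], [-0.3, -0.4], [-0.4, 0.5], [0.6, 0.1]]
hook [ 0.50839824  0.18649154 -0.29623992] [[-0.3, -0.9], [1.0, 0.2], [0.2, 0.9], [-0.9, -0.3]]
hook [ 0.50702774  0.18517131 -0.29622286] [[-0.4, -0.3], [-0.6, -0.5], [-0.9, -0.4], [-0.6, 0.4], [0.5, -0.1], [-0.7, -1.4], [0.6, -0.3], [-0.3, 0.3], [-1.3, -0.8]]
bar [ 0.70376063  0.05754041 -0.15686919] [[0.3, -0.4], [-0.4, 0.2], [-0.0, 0.4], [0.2, -0.2]]
bar [ 0.70744309  0.06020799 -0.15418006] [[-0.9, -1.4], [0.4, -0.2], [-0.3, 0.8], [-0.1, 1.1], [-0.0, -0.0], [0.2, 0.1], [0.2, -0.4], [0.5, -0.3]]
bar [ 0.70574871  0.05915233 -0.15582061] [[-0.5, -1.2], [-1.2, -0.8], [-0.8, -0.5], [-0.5, -1.2], [-1.0, -2.1], [0.1, -0.9], [-0.6, 0.1], [-0.2, 0.4], [-0.2, -0.7], [-0.1, -0.6], [0.1, -1.1], [0.2, -0.9]]
[[ 0.94   0.341  0.   ]
 [ 0.341 -0.94  -0.   ]
 [ 0.     0.    -1.   ]]
```

Both cameras agree. The hook face is at about (0.507, 0.185) with yaw -0.30, and the bar at (0.706, 0.059) with yaw -0.156. I'll hover above the arm and refine with the wrist camera.

Request:
send_rows(
  targets=[
    [[2.5, 5.6, 0, -0.1, 8.5], [5.1, 11.1, 0, -0.2, 8.5], [7.6, 16.7, 0, -0.3, 8.5], [10.2, 22.2, 0, -0.4, 8.5], [12.7, 27.8, 0, -0.5, 8.5], [15.3, 33.3, 0, -0.6, 8.5], [17.8, 38.9, 0, -0.648, 8.5], [20.4, 44.4, 0, -0.648, 8.5], [22.9, 50, 0, -0.648, 8.5], [25.5, 55.5, 0, -0.648, 8.5], [28, 61, 0, -0.648, 8.5], [30.5, 66.5, 0, -0.648, 8.5]],
  ],
)

```text
clock: 2.4
eef_pos: [0.3879, -0.0755, 0.2084]
tool_rot: [0.993, -0.116, 0.002, -0.025]
ft_force: [-0.2, -0.4, 0.9]
grip_width: 0.0845
```

```bash
python3 - <<'E'
from h import *
o=bot.get_obs(); print(o['clock'],o['eef_pos'],R.from_quat(o['tool_rot']).as_matrix().round(3).tolist(),o['ft_force'])
shot('wrist','w1'); 
print(vision.boxes_of('hook_arm','wrist'))
E
```

```text
2.4 [ 0.38790048 -0.07552533  0.20837176] [[0.973, -0.23, 0.01], [-0.231, -0.972, 0.049], [-0.002, -0.05, -0.999]] [-0.16211798 -0.38839282  0.88874906]
[{'uv': [53.0, 180.9], 'score': 0.89}, {'uv': [30.9, 395.2], 'score': 0.64}]
```

View pics/w1.png

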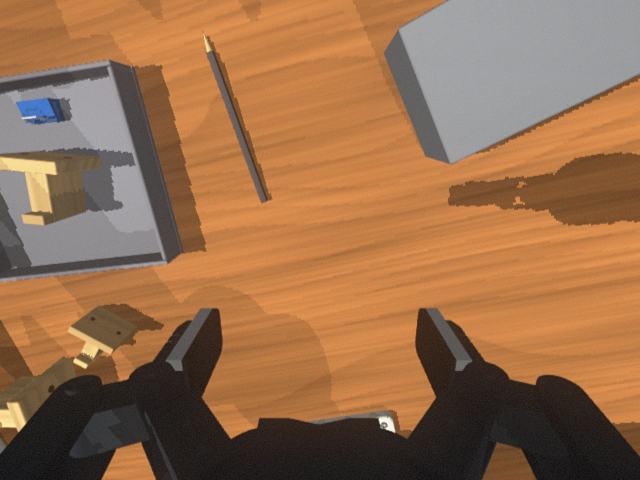

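The wrist view shows the hook in the tray at (55,180). The move was speed-limited and stopped short, so I'll let it settle for two rows.

Request:
send_rows(
  targets=[
    [[0, 0, 0, 0, 8.5], [0, 0, 0, 0, 8.5]],
  ],
)

```text
clock: 2.75
eef_pos: [0.3873, -0.0747, 0.2084]
tool_rot: [0.993, -0.115, 0.002, -0.025]
ft_force: [0.7, 0.2, -0.7]
grip_width: 0.0851
```

```bash
python3 - <<'E'
from h import *
o=bot.get_obs(); print(o['clock'],o['eef_pos'],R.from_quat(o['tool_rot']).as_matrix().round(3).tolist(),o['ft_force'])
E
```

```text
2.75 [ 0.38734997 -0.07472906  0.20843749] [[0.973, -0.229, 0.01], [-0.229, -0.972, 0.049], [-0.002, -0.05, -0.999]] [ 0.6565334   0.18604713 -0.67767545]
```

Request:
send_rows(
  targets=[
    [[0.8, 2.5, 0, -0.02, 8.5], [1.6, 5, 0, -0.04, 8.5], [2.4, 7.5, 0, -0.065, 8.5], [3.2, 10, 0, -0.065, 8.5], [4, 12.5, 0, -0.065, 8.5], [4.8, 15, 0, -0.065, 8.5], [5.6, 17.5, 0, -0.065, 8.5], [6.4, 20, 0, -0.065, 8.5], [7.2, 22.5, 0, -0.065, 8.5], [8, 25, 0, -0.065, 8.5], [8.8, 27, 0, -0.065, 8.5], [8.8, 27, 0, -0.065, 8.5]],
  ],
)

```text
clock: 4.25
eef_pos: [0.4124, -0.0594, 0.209]
tool_rot: [0.993, -0.11, 0.004, -0.05]
ft_force: [0.1, 0.3, -0.4]
grip_width: 0.085
```

```bash
python3 - <<'E'
from h import *
o=bot.get_obs(); print(o['clock'],o['eef_pos'],R.from_quat(o['tool_rot']).as_matrix().round(3).tolist(),o['ft_force'],o['joint_pos'].round(3))
shot('wrist','w2'); 
print(vision.boxes_of('hook_arm','wrist'))
E
```

```text
4.25 [ 0.41243611 -0.05942031  0.20901164] [[0.976, -0.219, 0.019], [-0.219, -0.971, 0.099], [-0.003, -0.101, -0.995]] [ 0.07002302  0.25402838 -0.3632277 ] [-0.222  0.077 -0.195  1.303  0.101  3.141]
[{'uv': [42.5, 395.2], 'score': 0.82}, {'uv': [132.1, 337.9], 'score': 0.74}, {'uv': [92.4, 189.2], 'score': 0.58}]
```

View pics/w2.png

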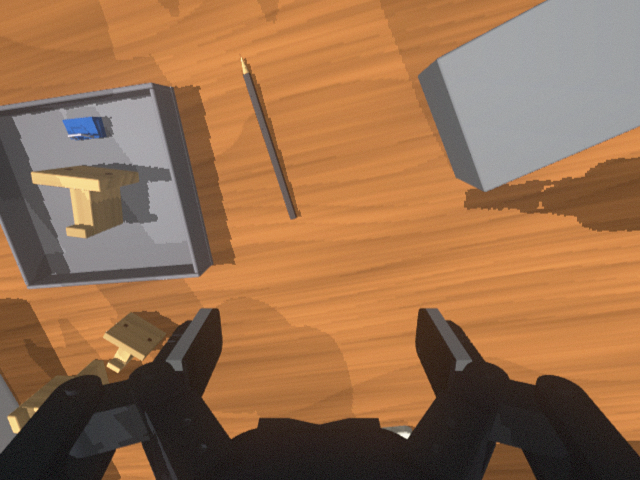

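Joint 6 is at its limit (3.141), so this grasp needs the other half-turn: target yaw -0.30+π, which should put j6 near 0.7. I'll turn the other way and then check the tilt.

Request:
send_rows(
  targets=[
    [[0, 0, 0, 0.17, 8.5], [0, 0, 0, 0.34, 8.5], [0, 0, 0, 0.51, 8.5], [0, 0, 0, 0.68, 8.5]],
  ],
)

```text
clock: 4.85
eef_pos: [0.4123, -0.0594, 0.209]
tool_rot: [0.972, 0.23, -0.013, -0.049]
ft_force: [-0.1, 0.1, -0.0]
grip_width: 0.0849
```

```bash
python3 - <<'E'
from h import *
o=bot.get_obs(); print(o['clock'],o['eef_pos'],R.from_quat(o['tool_rot']).as_matrix().round(3).tolist(),o['ft_force'],o['joint_pos'].round(3))
E
```

```text
4.85 [ 0.41228547 -0.05944464  0.20899635] [[0.894, 0.445, -0.048], [0.448, -0.89, 0.089], [-0.004, -0.101, -0.995]] [-0.10566603  0.09849633 -0.01279502] [-0.204  0.13  -0.135  1.371  0.077  2.471]
```

The commanded pose keeps the tilt (about 0.1 rad via j5, picked up at the j6 limit). Pushing the turn against the opposite j6 limit should undo it, so I'll turn that way.

Request:
send_rows(
  targets=[
    [[0, 0, 0, 0.18, 8.5], [0, 0, 0, 0.36, 8.5], [0, 0, 0, 0.54, 8.5], [0, 0, 0, 0.72, 8.5], [0, 0, 0, 0.9, 8.5], [0, 0, 0, 1.08, 8.5], [0, 0, 0, 1.26, 8.5], [0, 0, 0, 1.44, 8.5], [0, 0, 0, 1.62, 8.5], [0, 0, 0, 1.8, 8.5], [0, 0, 0, 1.98, 8.5], [0, 0, 0, 2.16, 8.5]],
  ],
)

```text
clock: 6.35
eef_pos: [0.4123, -0.0593, 0.209]
tool_rot: [0.255, 0.966, -0.049, -0.011]
ft_force: [-0.7, 0.4, 0.4]
grip_width: 0.0849
```

```bash
cat > st.py <<'E'
from h import *
o=bot.get_obs(); M=R.from_quat(o['tool_rot']).as_matrix()
print(o['clock'],o['eef_pos'].round(4),'yaw',np.arctan2(M[1,0],M[0,0]).round(4),M.round(3).tolist(),'F',o['ft_force'].round(2),'M',o['ft_torque'].round(2),o['joint_pos'].round(3),'w',o['grip_width'].round(4))
E
python3 st.py
```

```text
Traceback (most recent call last):
  File "st.py", line 3, in <module>
    print(o['clock'],o['eef_pos'].round(4),'yaw',np.arctan2(M[1,0],M[0,0]).round(4),M.round(3).tolist(),'F',o['ft_force'].round(2),'M',o['ft_torque'].round(2),o['joint_pos'].round(3),'w',o['grip_width'].round(4))
                                                                                                                                                                                           ^^^^^^^^^^^^^^^^^^^^^
AttributeError: 'float' object has no attribute 'round'
```

Request:
send_rows(
  targets=[
    [[0, 0, 0, 0.18, 8.5], [0, 0, 0, 0.36, 8.5], [0, 0, 0, 0.54, 8.5], [0, 0, 0, 0.72, 8.5], [0, 0, 0, 0.9, 8.5], [0, 0, 0, 1.08, 8.5], [0, 0, 0, 1.26, 8.5], [0, 0, 0, 1.44, 8.5], [0, 0, 0, 1.62, 8.5], [0, 0, 0, 1.8, 8.5], [0, 0, 0, 1.98, 8.5], [0, 0, 0, 2.16, 8.5]],
  ],
)

```text
clock: 7.85
eef_pos: [0.4121, -0.0594, 0.2091]
tool_rot: [0.731, -0.68, 0.033, -0.038]
ft_force: [-0.6, 0.1, 0.5]
grip_width: 0.0847
```

```bash
sed -i "s/o\['grip_width'\].round(4)/o['grip_width']/" st.py; python3 st.py
```

```text
7.85 [ 0.4121 -0.0594  0.2091] yaw -1.4985 [[0.072, -0.992, 0.101], [-0.997, -0.072, 0.011], [-0.004, -0.101, -0.995]] F [-0.6   0.1   0.51] M [-0.02  0.03 -0.02] [-0.164 -0.008 -0.285  1.197  0.027 -1.806] w 0.08474967146638338
```

Request:
send_rows(
  targets=[
    [[0, 0, 0, 0.18, 8.5], [0, 0, 0, 0.36, 8.5], [0, 0, 0, 0.54, 8.5], [0, 0, 0, 0.72, 8.5], [0, 0, 0, 0.9, 8.5], [0, 0, 0, 1.08, 8.5], [0, 0, 0, 1.26, 8.5], [0, 0, 0, 1.35, 8.5], [0, 0, 0, 1.45, 8.5], [0, 0, 0, 1.55, 8.5]],
  ],
)

```text
clock: 9.1
eef_pos: [0.4145, 0.0044, 0.2088]
tool_rot: [1.0, -0.014, -0.002, -0.024]
ft_force: [-0.0, -0.6, -1.1]
grip_width: 0.0848
```

```bash
python3 st.py
```

```text
9.1 [0.4145 0.0044 0.2088] yaw -0.0284 [[1.0, -0.029, -0.004], [-0.028, -0.998, 0.049], [-0.005, -0.048, -0.999]] F [-0.05 -0.57 -1.07] M [-0.02 -0.07 -0.04] [-0.027  0.075 -0.194  1.307  0.048 -3.141] w 0.08479574793625753
```

That works: the tilt halved to 0.048. I'll push on by the same amount.

Request:
send_rows(
  targets=[
    [[0, 0, 0, 0.1, 8.5], [0, 0, 0, 0.2, 8.5]],
  ],
)

```text
clock: 9.35
eef_pos: [0.4091, 0.0514, 0.2088]
tool_rot: [0.998, 0.058, -0.003, -0.005]
ft_force: [-0.7, 0.3, 0.2]
grip_width: 0.0851
```

```bash
python3 st.py
```

```text
9.35 [0.4091 0.0514 0.2088] yaw 0.1163 [[0.993, 0.116, -0.007], [0.116, -0.993, 0.009], [-0.006, -0.01, -1.0]] F [-0.66  0.3   0.18] M [-0.01  0.04  0.04] [ 0.117  0.072 -0.196  1.309  0.01  -3.141] w 0.08514664299291708
```

Request:
send_rows(
  targets=[
    [[0, 0, 0, -0.17, 8.5], [0.6, 1.4, 0, -0.34, 8.5], [1.2, 2.8, 0, -0.51, 8.5], [1.8, 4.2, 0, -0.68, 8.5], [2.4, 5.6, 0, -0.85, 8.5], [3, 7, 0, -1.02, 8.5], [3.6, 8.4, 0, -1.19, 8.5], [4.2, 9.8, 0, -1.36, 8.5], [4.8, 11.2, 0, -1.53, 8.5], [5.4, 12.6, 0, -1.7, 8.5], [6, 13.6, 0, -1.87, 8.5], [6.6, 14.4, 0, -2.04, 8.5]],
  ],
)

```text
clock: 10.85
eef_pos: [0.4751, 0.1951, 0.2087]
tool_rot: [-0.569, 0.822, -0.002, 0.005]
ft_force: [0.9, -0.5, 0.1]
grip_width: 0.0851
```

Request:
send_rows(
  targets=[
    [[0, 0, 0, -0.17, 8.5], [0, 0, 0, -0.34, 8.5], [0, 0, 0, -0.51, 8.5], [0, 0, 0, -0.68, 8.5], [0, 0, 0, -0.85, 8.5], [0, 0, 0, -1.02, 8.5], [0, 0, 0, -1.19, 8.5], [0, 0, 0, -1.36, 8.5], [0, 0, 0, -1.52, 8.5], [0, 0, 0, -1.52, 8.5], [0, 0, 0, -1.52, 8.5]],
  ],
)

```text
clock: 12.22
eef_pos: [0.475, 0.1946, 0.2087]
tool_rot: [0.151, 0.989, -0.006, 0.002]
ft_force: [0.1, 0.9, 0.6]
grip_width: 0.0851
```

```bash
python3 st.py; python3 - <<'E'
from h import *
shot('wrist','w3')
E
```

```text
12.225 [0.475  0.1946 0.2087] yaw 2.8395 [[-0.955, 0.298, 0.003], [0.298, 0.955, -0.012], [-0.006, -0.01, -1.0]] F [0.12 0.89 0.56] M [-0.   -0.02  0.01] [ 0.396  0.268  0.043  1.347 -0.012  0.699] w 0.08514439395202253
```

View pics/w3.png

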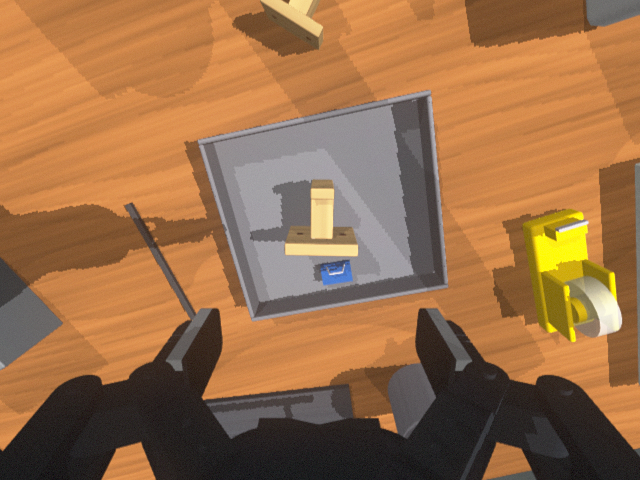

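```bash
python3 - <<'E'
from fit import *
W=cam('wrist')
im=cv2.imread('pics/w3.png'); cv2.imwrite('pics/w3z.png',cv2.resize(im[165:275,260:385],None,fx=5.4,fy=5.4,interpolation=cv2.INTER_CUBIC))
u=np.array
print(fit([(W,u([285,255]),(0,-.035,.069)),(W,u([358,254.5]),(0,.035,.069)),(W,u([286,242]),(-.012,-.035,.069)),(W,u([357.5,241]),(-.012,.035,.069))],[.5,.19,-.3]))
print(fit([(W,u([285,255]),(0,.035,.069)),(W,u([358,254.5]),(0,-.035,.069)),(W,u([286,242]),(-.012,.035,.069)),(W,u([357.5,241]),(-.012,-.035,.069))],[.5,.19,-.3]))
o=bot.get_obs(); print(proj(W,o['eef_pos']),proj(W,[.475,.1946,.053]))
E
```

```text
(array([ 0.5058445 ,  0.18672634, -0.28956122]), [[-0.1, -0.5], [0.5, -0.7], [-1.7, 0.5], [1.3, 0.8]])
(array([ 0.49448911,  0.19008897, -3.42918762]), [[-0.7, -12.2], [0.8, -12.6], [-1.1, 12.7], [1.0, 12.9]])
[318.10632049 289.98034234] [320.00069133 217.45482979]
```

View pics/w3z.png

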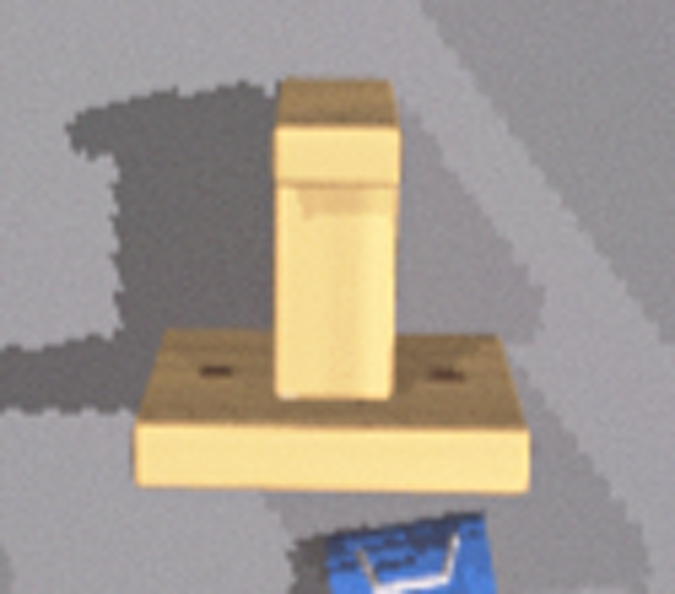

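The wrist fit agrees: face (0.506, 0.1865), yaw -0.29. Descending and closing.

Request:
send_rows(
  targets=[
    [[0, 0.1, -3, 0.01, 8.5], [0, 0.1, -6, 0.01, 8.5], [0, 0.1, -9, 0.01, 8.5], [0, 0.1, -12, 0.01, 8.5], [0, 0.1, -14.5, 0.01, 8.5], [0, 0.1, -17, 0.01, 8.5], [0, 0.1, -19, 0.01, 8.5], [0, 0.1, -19, 0.01, 8.5]],
  ],
)

```text
clock: 13.28
eef_pos: [0.4735, 0.195, 0.0173]
tool_rot: [0.146, 0.989, -0.007, 0.001]
ft_force: [0.1, -0.1, -0.4]
grip_width: 0.0848
```

```bash
python3 st.py; python3 - <<'E'
from h import *
shot('wrist','w4')
E
```

```text
13.275 [0.4735 0.195  0.0173] yaw 2.8482 [[-0.957, 0.289, -0.0], [0.289, 0.957, -0.013], [-0.004, -0.013, -1.0]] F [ 0.1  -0.06 -0.36] M [0.09 0.03 0.02] [ 0.398  0.434 -0.256  0.886 -0.012  0.692] w 0.0847957061873778
```

View pics/w4.png

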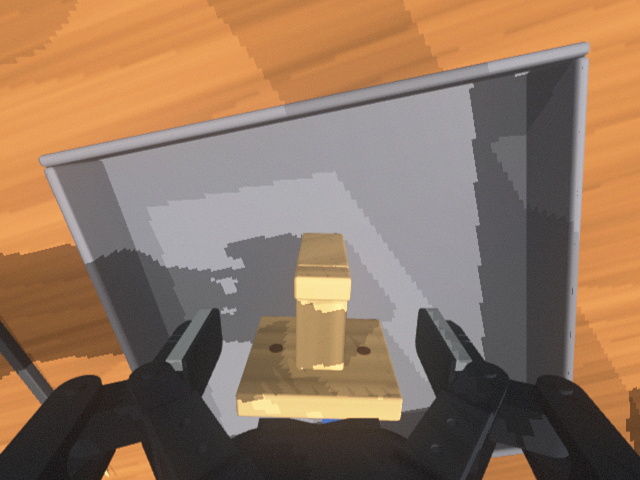

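The arm stands between the pads: arm at u≈322, jaw centre at 319, with the lip in front and the plate behind. Closing, then lifting.

Request:
send_rows(
  targets=[
    [[0, 0, 0, 0, 0.5], [0, 0, 0, 0, 0.5], [0, 0, 0, 0, 0.5], [0, 0, 0, 0, 0.5], [0, 0, 0, 0, 0.5], [0, 0, 0, 0, 0.5], [0, 0, 0, 0, 0.5], [0, 0, 0, 0, 0.5]],
  ],
)

```text
clock: 14.32
eef_pos: [0.4756, 0.1957, 0.0196]
tool_rot: [0.147, 0.989, -0.005, 0.003]
ft_force: [-0.1, -0.6, 6.0]
grip_width: 0.0201
```

```bash
python3 st.py
```

```text
14.325 [0.4756 0.1957 0.0196] yaw 2.8472 [[-0.957, 0.29, 0.005], [0.29, 0.957, -0.011], [-0.008, -0.009, -1.0]] F [-0.09 -0.63  6.03] M [-0.12  0.14 -0.02] [ 0.398  0.431 -0.254  0.886 -0.012  0.693] w 0.020114742099219297
```

Gripped at 20 mm. Lifting 11 cm.

Request:
send_rows(
  targets=[
    [[0, 0, 1, 0, 0.5], [0, 0, 2.5, 0, 0.5], [0, 0, 4.5, 0, 0.5], [0, 0, 6.5, 0, 0.5], [0, 0, 8.5, 0, 0.5], [0, 0, 10, 0, 0.5], [0, 0, 10, 0, 0.5]],
  ],
)

```text
clock: 15.2
eef_pos: [0.4761, 0.1961, 0.1204]
tool_rot: [0.147, 0.989, -0.005, 0.004]
ft_force: [0.1, -0.5, -0.6]
grip_width: 0.0202
```

```bash
python3 st.py; python3 - <<'E'
from h import *
shot('wrist','w5');b=shot('scene','s5')[:,:,::-1];shot('top','t5')
cv2.imwrite('pics/s5z.png',cv2.resize(b[170:330,330:470],None,fx=3.7,fy=3.7,interpolation=cv2.INTER_CUBIC))
E
```

```text
15.2 [0.4761 0.1961 0.1204] yaw 2.8472 [[-0.957, 0.29, 0.006], [0.29, 0.957, -0.01], [-0.009, -0.008, -1.0]] F [ 0.11 -0.49 -0.58] M [0.08 0.03 0.01] [ 0.398  0.324 -0.118  1.127 -0.012  0.693] w 0.020196751824168052
```

View pics/w5.png

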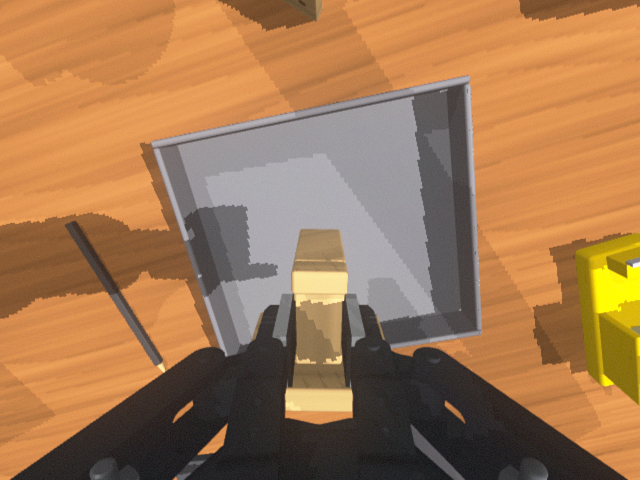

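View pics/s5z.png

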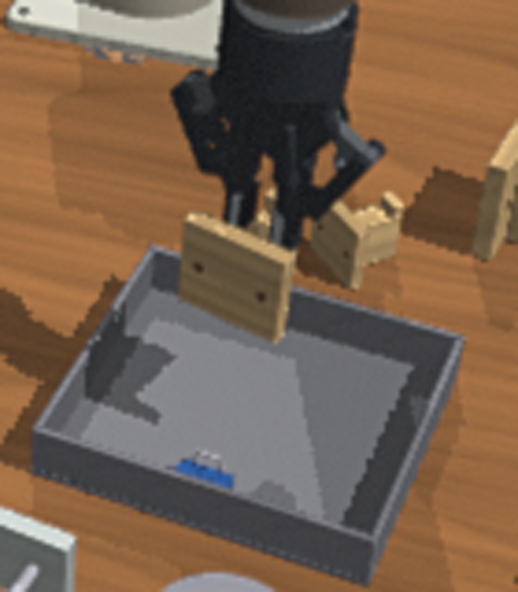

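The hook is clear of the tray and looks upright. I'll fit its pose in the hand from the scene view, with pitch and roll included.

```bash
python3 - <<'E'
from h import *
from scipy.optimize import least_squares
b=cv2.imread('pics/s5.png')
cv2.imwrite('pics/s5y.png',cv2.resize(b[222:270,370:418],None,fx=12,fy=12,interpolation=cv2.INTER_CUBIC))
E
```

```text
(no output)
```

View pics/s5y.png

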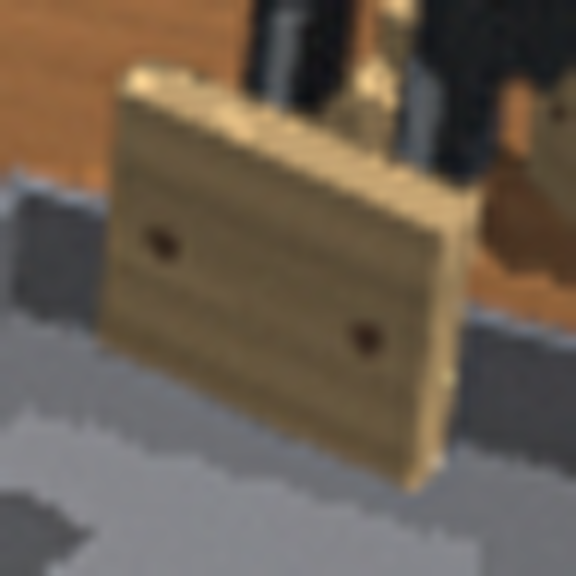

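```bash
python3 - <<'E'
from h import *
from scipy.optimize import least_squares
S=cam('scene')
q=lambda u,v:np.array([u/12+370,v/12+222])-0.45
P=[(q(120,95),(0,-.035,.032)),(q(440,237),(0,.035,.032)),(q(413,488),(0,.035,-.032)),(q(103,340),(0,-.035,-.032)),(q(140,65),(-.012,-.035,.032)),(q(480,190),(-.012,.035,.032)),(q(162,243),(0,-.022,0)),(q(367,340),(0,.022,0))]
def f(p,full):
    e=[p[3],p[4],p[5]] if full else [p[3],0,0]
    M=R.from_euler('ZYX',e).as_matrix()
    return np.concatenate([proj(S,M@l+p[:3])-u for u,l in P])
for full in (0,1):
    s=least_squares(f,[.507,.186,.137,-.3]+[0,0]*full,args=(full,)); print(s.x.round(4),s.fun.round(1))
E
```

```text
[ 0.4762  0.18    0.1101 -0.2798] [-0.2 -0.2  0.3 -0.6 -0.1 -0.1 -0.5  0.7  0.8 -0.3 -0.5  0.5  0.3  0.4
 -0.1 -0.5]
[ 0.4847  0.1817  0.1174 -0.2795  0.0459 -0.0072] [-0.5 -0.   0.2 -0.2  0.2 -0.3 -0.4  0.3  0.6 -0.4 -0.5  0.7  0.2  0.3
  0.1 -0.4]
```

```bash
python3 - <<'E'
from h import *
S=cam('scene'); o=bot.get_obs(); W=cam('wrist',o)
M=R.from_quat(o['tool_rot']).as_matrix()
yaw=-.29; e=np.array([np.cos(yaw),np.sin(yaw),0]); n=np.array([-np.sin(yaw),np.cos(yaw),0])
tcp=o['eef_pos']
for d in (.028,.033,.038):
  for z in (.131,.137,.143):
    c=np.array([tcp[0],tcp[1],0])+d*e+[0,0,z]
    print(d,z,'scene ctr',proj(S,c).round(1),'wrist face/top edge',proj(W,c+[0,0,.032]).round(1),proj(W,c-.012*e+[0,0,.032]).round(1),'lip',proj(W,c-.064*e+[0,0,.028]).round(1),proj(W,c-.054*e+[0,0,.028]).round(1))
print('scene measured',(162+367)/24+370-.45,(243+340)/24+222-.45)
# predicted bias: hook start center
print(proj(S,[.507,.1855,.037]))
E
python3 - <<'E'
import cv2
b=cv2.imread('pics/w5.png');cv2.imwrite('pics/w5z.png',cv2.resize(b[220:420,240:400],None,fx=3,fy=3))
E
```

```text
0.028 0.131 scene ctr [392.9 246.2] wrist face/top edge [317.2 394.6] [317.  371.8] lip [316.3 253.1] [316.4 276.9]
0.028 0.137 scene ctr [393.1 244.2] wrist face/top edge [316.9 405.3] [316.7 381.7] lip [316.  258.7] [316.2 283.4]
0.028 0.143 scene ctr [393.3 242.1] wrist face/top edge [316.7 416.8] [316.5 392.5] lip [315.7 264.9] [315.9 290.5]
0.033 0.131 scene ctr [391.7 247.4] wrist face/top edge [317.2 403.8] [317.  381.4] lip [316.4 265.1] [316.5 288.3]
0.033 0.137 scene ctr [391.9 245.3] wrist face/top edge [317.  414.7] [316.8 391.7] lip [316.1 271.2] [316.3 295.3]
0.033 0.143 scene ctr [392.1 243.3] wrist face/top edge [316.8 426.4] [316.6 402.8] lip [315.8 277.9] [316.  302.9]
0.038 0.131 scene ctr [390.5 248.6] wrist face/top edge [317.3 412.8] [317.1 390.9] lip [316.4 276.9] [316.6 299.5]
0.038 0.137 scene ctr [390.8 246.5] wrist face/top edge [317.1 423.9] [316.9 401.4] lip [316.2 283.4] [316.4 306.9]
0.038 0.143 scene ctr [391.  244.4] wrist face/top edge [316.9 435.9] [316.7 412.8] lip [315.9 290.5] [316.1 314.9]
scene measured 391.5916666666667 245.84166666666667
[388.26123566 278.36950858]
```

View pics/w5z.png

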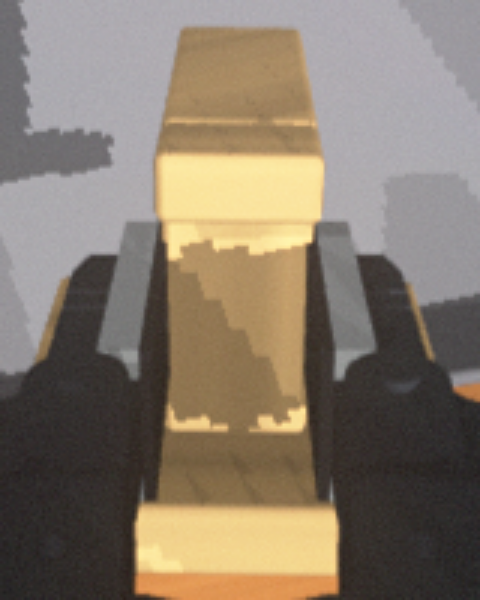

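Wrist and scene agree on the pose in hand: the face centre is 33 mm ahead of the TCP and 16 mm above it. Moving to a pre-contact pose about 30 mm in front of the bar.

Request:
send_rows(
  targets=[
    [[1, -0.8, 0, 0, 0.5], [3, -2.3, 0, 0.02, 0.5], [5, -3.8, -0.5, 0.04, 0.5], [7, -5.3, -1, 0.06, 0.5], [9, -6.8, -1.5, 0.08, 0.5], [11, -8.3, -2, 0.1, 0.5], [13, -9.8, -2.5, 0.12, 0.5], [15, -11.3, -3, 0.135, 0.5], [16.3, -12.3, -3.4, 0.135, 0.5], [16.8, -12.7, -3.6, 0.135, 0.5], [16.8, -12.7, -3.6, 0.135, 0.5]],
  ],
)

```text
clock: 16.73
eef_pos: [0.6427, 0.0684, 0.0822]
tool_rot: [0.08, 0.997, -0.005, 0.002]
ft_force: [0.9, -0.1, -0.9]
grip_width: 0.0203
```

```bash
python3 st.py; python3 - <<'E'
from h import *
shot('wrist','w6');b=shot('scene','s6')[:,:,::-1];a=shot('top','t6')[:,:,::-1]
cv2.imwrite('pics/s6z.png',cv2.resize(b[260:390,225:365],None,fx=4.6,fy=4.6,interpolation=cv2.INTER_CUBIC))
cv2.imwrite('pics/t6z.png',cv2.resize(a[90:220,240:380],None,fx=4.6,fy=4.6,interpolation=cv2.INTER_CUBIC))
E
```

```text
16.725 [0.6427 0.0684 0.0822] yaw 2.9818 [[-0.987, 0.159, 0.004], [0.159, 0.987, -0.011], [-0.005, -0.01, -1.0]] F [ 0.87 -0.13 -0.94] M [ 0.02  0.   -0.  ] [ 0.112  0.601  0.221  1.189 -0.011  0.272] w 0.02026599965011462
```

View pics/w6.png

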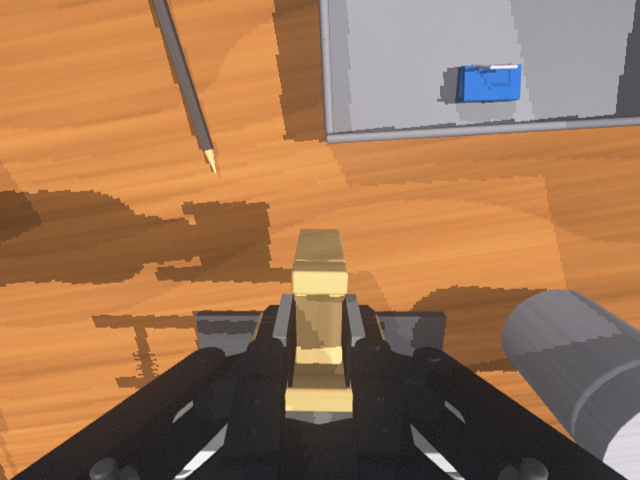

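View pics/s6z.png

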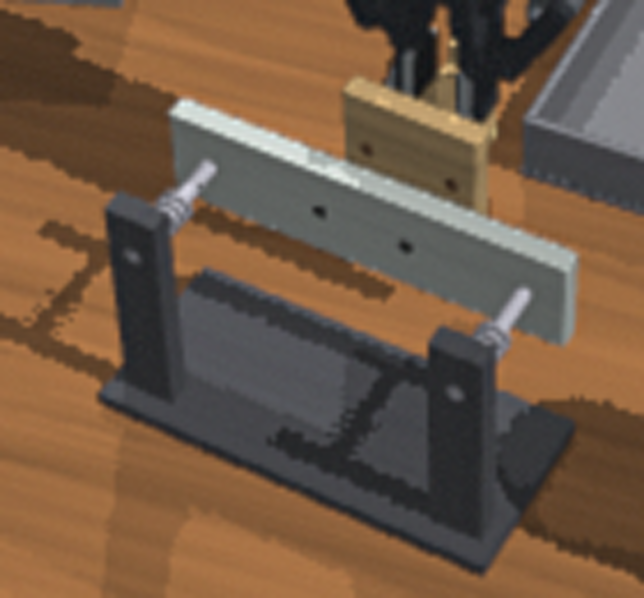

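View pics/t6z.png

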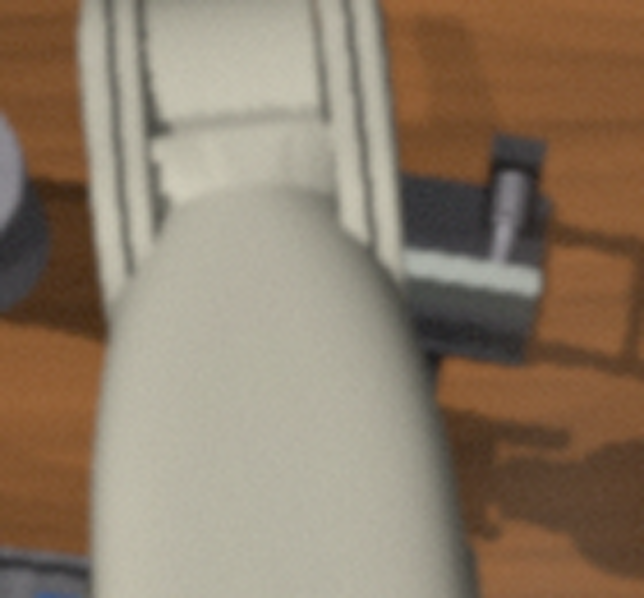

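```bash
python3 - <<'E'
from h import *
S=cam('scene'); q=lambda u,v:(u/4.6+225-.4,v/4.6+260-.4)
b=[atz(S,q(*p),.1) for p in ((320,211),(406,247))]
m=(b[0]+b[1])/2; dy=b[1]-b[0]; print('bar back mid',m,'yaw',np.arctan2(-dy[0],dy[1]),np.linalg.norm(dy))
yaw=-.156;e=np.array([np.cos(yaw),np.sin(yaw),0]); print('bar front',m-.012*e)
tcp=bot.get_obs()['eef_pos']
for z in (.094,.098,.102):
  h=[atz(S,q(*p),z) for p in ((367,149),(451,185))]; m2=(h[0]+h[1])/2; d=h[1]-h[0]
  l=m2-tcp; n=np.array([-e[1],e[0],0]); print(z,m2,'yaw',np.arctan2(-d[0],d[1]),np.linalg.norm(d),'rel tcp x,y',l@e,l@n)
E
```

```text
bar back mid [0.71861412 0.05713088 0.1       ] yaw -0.1723616671505721 0.04426193079622271
bar front [0.70675984 0.0589953  0.1       ]
0.094 [0.67045806 0.06100815 0.094     ] yaw -0.19690982761293097 0.044990689454268984 rel tcp x,y 0.028810023927542883 -0.003784470473838713
0.098 [0.6741385  0.06241015 0.098     ] yaw -0.1969098276129331 0.0447752865266621 rel tcp x,y 0.03222794842655529 -0.001827675957208619
0.102 [0.67781894 0.06381214 0.102     ] yaw -0.19690982761293063 0.04455988359905511 rel tcp x,y 0.035645872925567694 0.00012911855942150267
```

Estimates before contact: gap about 32 mm, lateral offset about 2 mm, height about right. Now approaching slowly and watching the force.

Request:
send_rows(
  targets=[
    [[1, -0.1, 0.1, 0, 0.5], [2, -0.2, 0.1, 0, 0.5], [2.6, -0.3, 0.1, 0, 0.5], [2.8, -0.33, 0.1, 0, 0.5], [2.8, -0.33, 0.1, 0, 0.5]],
  ],
)

```text
clock: 17.5
eef_pos: [0.671, 0.0652, 0.0835]
tool_rot: [0.08, 0.997, -0.005, 0.003]
ft_force: [-0.1, 0.2, -1.5]
grip_width: 0.0202
```

```bash
python3 st.py
```

```text
17.5 [0.671  0.0652 0.0835] yaw 2.9821 [[-0.987, 0.159, 0.004], [0.159, 0.987, -0.011], [-0.006, -0.01, -1.0]] F [-0.13  0.23 -1.47] M [0.02 0.05 0.02] [ 0.102  0.655  0.321  1.234 -0.011  0.262] w 0.020200127434577338
```

Request:
send_rows(
  targets=[
    [[0.3, -0.05, 0, 0, 0.5], [0.6, -0.1, 0, 0, 0.5], [0.8, -0.13, 0, 0, 0.5], [0.8, -0.13, 0, 0, 0.5]],
  ],
)

```text
clock: 18.0
eef_pos: [0.6782, 0.064, 0.0836]
tool_rot: [0.08, 0.997, -0.005, 0.002]
ft_force: [-4.4, -0.1, 1.2]
grip_width: 0.0203
```

```bash
python3 st.py; python3 - <<'E'
from h import *
F=[]
for i in range(4):
    vision.camera('scene'); F.append(bot.get_obs()['ft_force'])
print(np.round(F,2),np.mean(F,0))
b=shot('scene','s7')[:,:,::-1]
cv2.imwrite('pics/s7z.png',cv2.resize(b[260:390,225:365],None,fx=4.6,fy=4.6,interpolation=cv2.INTER_CUBIC))
E
```

```text
18.0 [0.6782 0.064  0.0836] yaw 2.9824 [[-0.987, 0.159, 0.003], [0.159, 0.987, -0.011], [-0.005, -0.01, -1.0]] F [-4.41 -0.14  1.21] M [0.04 0.99 0.14] [ 0.1    0.67   0.35   1.248 -0.011  0.259] w 0.02026466845852817
[[-4.89 -0.8   1.17]
 [-4.08 -0.49  1.4 ]
 [-4.28 -0.47  0.8 ]
 [-5.46 -0.78  1.22]] [-4.67531988 -0.63586076  1.1499008 ]
```

View pics/s7z.png

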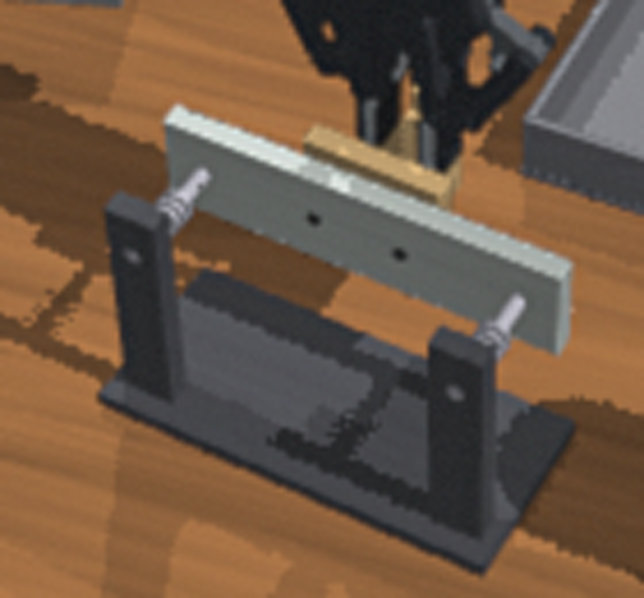

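Contact is made: about 4.7 N, with the bar back about 5 mm. Adding 6 mm.

Request:
send_rows(
  targets=[
    [[0.2, -0.03, 0, 0, 0.5], [0.4, -0.06, 0, 0, 0.5], [0.6, -0.1, 0, 0, 0.5], [0.6, -0.1, 0, 0, 0.5], [0.6, -0.1, 0, 0, 0.5]],
  ],
)

```text
clock: 18.88
eef_pos: [0.683, 0.0632, 0.0836]
tool_rot: [0.079, 0.997, -0.005, 0.001]
ft_force: [-9.3, 0.2, 3.1]
grip_width: 0.0199
```

```bash
python3 st.py; python3 - <<'E'
from h import *
F=[]
for i in range(4):
    vision.camera('scene'); F.append(bot.get_obs()['ft_force'])
print(np.round(F,2),np.mean(F,0))
b=shot('scene','s8')[:,:,::-1]; a=shot('wrist','w8')
cv2.imwrite('pics/s8z.png',cv2.resize(b[275:345,250:360],None,fx=7,fy=7,interpolation=cv2.INTER_CUBIC))
E
```

```text
18.875 [0.683  0.0632 0.0836] yaw 2.9828 [[-0.987, 0.158, 0.001], [0.158, 0.987, -0.011], [-0.003, -0.011, -1.0]] F [-9.29  0.15  3.12] M [0.08 1.85 0.25] [ 0.097  0.682  0.371  1.26  -0.011  0.256] w 0.01993577915884256
[[-9.23  0.51  3.27]
 [-8.56 -0.79  4.15]
 [-8.76 -1.    3.03]
 [-8.8   0.35  3.62]] [-8.83772279 -0.23186434  3.51766732]
```

View pics/s8z.png

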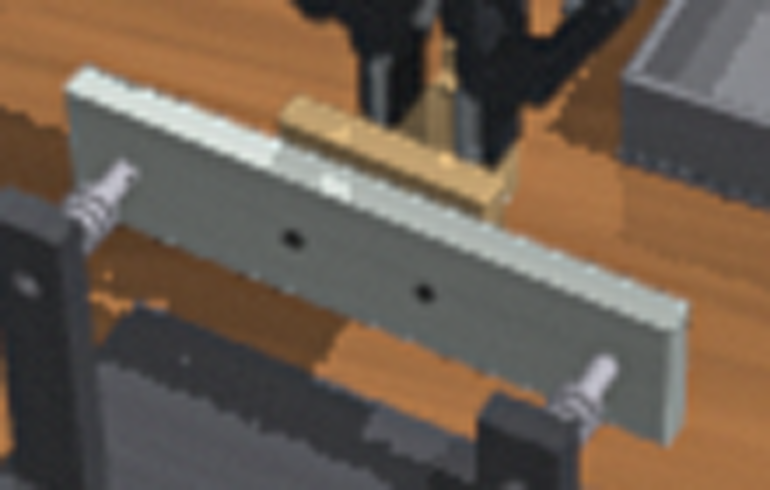

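View pics/w8.png

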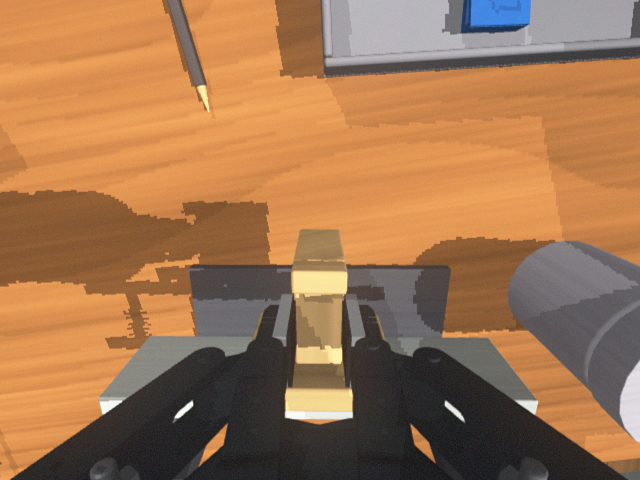

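```bash
python3 - <<'E'
from h import *
S=cam('scene'); q=lambda u,v:(u/7+250-.4,v/7+275-.4)
b=[atz(S,q(*p),.1) for p in ((292,238),(425,292))]
m=(b[0]+b[1])/2; yaw=-.156;e=np.array([np.cos(yaw),np.sin(yaw),0]);n=np.array([-e[1],e[0],0])
f=m-.012*e; print('bar front now',f,'press from .7067,.059:',(f-[.7067,.059,.1])@e)
tcp=bot.get_obs()['eef_pos'];print('tcp rel',(tcp-f)@e,(tcp-f)@n)
for z in (.126,.132,.138):
  c=f.copy();c[2]=z
  P=[c-.035*n,c+.035*n,c-.012*e-.035*n,c-.012*e+.035*n]
  print(z,[((proj(S,p)+.4-[250,275])*7).round().tolist() for p in P])
E
```

```text
bar front now [0.71646363 0.05687866 0.1       ] press from .7067,.059: 0.009974655385097002
tcp rel -0.03405790520056905 0.0010064698103412462
0.126 [[272.0, 134.0], [484.0, 218.0], [293.0, 108.0], [504.0, 191.0]]
0.132 [[271.0, 119.0], [484.0, 203.0], [293.0, 93.0], [504.0, 176.0]]
0.138 [[270.0, 104.0], [484.0, 188.0], [292.0, 79.0], [504.0, 161.0]]
```

Pressing at about 9 N (9.5 N including the vertical part). The spring deflection is about 10 mm, which gives the same force. Lateral offset is about 1–3 mm, height within about 1 mm, yaw within about 0.03 rad. Handing in.

```bash
python3 - <<'E'
from h import *
print(bot.job_done()); o=bot.get_obs(); print(o['clock'],o['eef_pos'],o['ft_force'],o['grip_width'])
E
```

```text
the job is handed in; nothing more can be done
None
the job is handed in; nothing more can be done
```

The middle-sized hook is out of the tray and still gripped, with its flat back face pressed against the middle of the stop bar. I handed the job in at about 19 s; no verdict is reported.

**Last checks, just before hand-in:**

| Check | Measured | Allowed |
|---|---|---|
| Pressing force, from the wrist sensor | about 9 N along the push, steady | 6–14 N |
| Bar pushed back, from the scene camera | about 10 mm, which agrees with 9 N | end of travel at 25 mm |
| Off-centre along the bar | under 1 mm (wrist camera) or about 2.6 mm (scene camera) | 12 mm |
| Height error of the face centre | about 1 mm | 12 mm |
| Squareness | about 0.02–0.03 rad | 0.12 rad |
| Tool tilt from vertical (stands in for the hook's lean) | about 0.01 rad | 0.14 rad |

- **Vertical force:** the wrist also read 3.5 N upward while pressing, which I put down to friction on the bar. That makes about 9.5 N in total, still within range.
- **Other objects:** the tray and the other objects in view had not visibly moved in the last pictures. I did not measure each one.
- **Detour:** my first turn drove the last joint to its limit and tilted the tool by about 0.1 rad. I corrected the tilt before grasping, which cost about 8 s.

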